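# Sheathe the print-bed scraper

### The arm

A 6-joint arm with a two-finger parallel gripper is mounted at the origin on a cart in front of the work surface, level with it; the furniture and walls round the work are solid. World frame = base frame: x ahead of the robot, y to its left, z up, the work surface at z = 0. Lengths are in m, angles in degrees, forces in N, time in s.
With the tool pointing down it reaches from about 0.325 to 0.775 m from the base axis. Payload 5.5 kg.
Tool frame: the origin (TCP) lies at the centre of the arm's flange, where the gripper is bolted on; the fingertips stand 182 mm ahead of it and the grasp point (between the pads) lies 163 mm ahead of it; z points along the fingers, y is the direction in which the jaws open and shut (so a half turn about z gives the same grasp; the last joint's range is limited). The gripper opens to 88 mm and grips with 3 to 60 N. Pads are 20 mm wide; open, the fingers measure 115 mm over their backs; the gripper's body (75 mm by 178 mm) begins 61 mm behind the grasp point.
Start: joints at [60.35, 5.22, 70.514, -0, 104.267, -3.249], TCP at [0.267, 0.537, 0.405] pointing down, gripper open.
Joint ranges: [-164.24, 164.24], [-49.07, 125.15], [9.68, 141.18], [-86.29, 266.29], [3.28, 154.24], [-151.56, 151.56]. Speed limits (degrees/s): [147.25, 147.25, 172.46, 180, 180, 180].

### API

Orientations are given as [roll, pitch, yaw] about the fixed x, y, z axes, in that order (R = Rz(yaw) Ry(pitch) Rx(roll)).
In Python, from station import r gives the robot as it stands. The module is installed in compiled form; this text tells all that it offers. Calls block until the motion is done:
- r.reach(position, orientation): joint-space move of the TCP to a pose.
- r.servo_line(position, rotation=None, speed=0.15): straight line of the TCP; rotation=None keeps the orientation; speed is the mean speed in m/s.
- r.move_joints(angles): joint-space move.
- r.let_go() and r.grab(squeeze=None): open the fingers fully, or close them until they stop; squeeze is the grip in N (None keeps the last).
- r.wait(seconds).
- r.inverse_kinematics(position, orientation): joint angles nearest the present ones, or None.
- r.sense(): the state.
- r.snapshot(name): name is "side" or "top"; returns a dict with "frame" (420x560x3 uint8, red, green, blue), "fx", "fy", "cx", "cy" (pixels), "R" (3x3) and "t" (3): a world point X has camera coordinates R X + t. Camera axes: x right, y down, z forward; pixel columns grow to the right and rows downward; lengths in m; the calibration is good to about 2 mm. A picture is of the moment at which its call begins. There is no depth.
A pose or a line that the arm cannot do raises r.IKError and nothing moves.
- r.hand_in(): hands the job in, once; it reports no verdict.
The state is a dict: "clock": time; "joints": joint angles; "joint_vel": joint speeds; "joint_torque": joint torques, N m; "tcp_pos": TCP position; "orientation": TCP orientation; "contact_force": force on the tool from outside, world axes, zero at the start; "torque": the same for the moment, N m; "opening": finger opening in m.
Only numpy, scipy, OpenCV 4.12 (cv2) and the standard library are available. Lean on these libraries where they do the work, as an engineer would, in place of code of your own. Each camera call takes 0.05 s, during which the arm holds its last target.

### The job

Put the orange-handled print-bed scraper away in its blue sheath dock: find where the sheath stands on its cross rail, slide the blade, handle side up, down the sloping slot and push it past the springy retainer until it is fully home against the end of the slot, then let go of it. Push gently, do not ram it, and leave the other things on the bench where they are.

Things in the scene. Friction and masses are not known exactly. Their poses are not given: they have to be found in the camera images.
- scraper: Loose print-bed scraper, 185 mm long, 0.15 kg, lying flat at the start. Steel blade 80 long, 56 wide, 3.5 thick; orange handle 115 long, 22 wide, 18 thick, black collar in front; one flat common underside. Origin: on the underside's centre line where the blade begins. +x runs to the blade's tip (blade x 0 to 80, handle x -105 to +10), +z out of the top (handle z 0 to 18).
- scraper_tip (a point): Middle of the blade's leading edge, on the underside: 80 mm along the scraper's +x from its origin.
- scraper_grip (a point): Good place to grip, across the 22 mm width: the middle of the handle's thickness, 60 mm behind the scraper's origin (its -x), 9 mm above the underside.
- dock: Fixed dock: base plate 110x124 mm, about 95 mm high, with a cross rail along its y that carries the blue sheath (76 wide, black box on top, yellow lip over the slot's mouth). The sheath was left anywhere within 18 mm to either side of the middle, which is not reported: look or feel for it. It shifts under about 5 N sideways. Origin: centre of the underside. The slot opens to -x.
- slot (a point): With the sheath at mid-rail: centre of the slot's floor at its mouth, 64 mm above the bench, 12 mm to the dock's -x from its origin. x points into the slot, 30 degrees downward; y along the rail; z square to the floor, up. The sheath's real slot lies up to 18 mm to either side along y (this point does not follow it). Slot 60 wide, 5.5 high, 60 deep; up to 33 mm of sheath above its floor.
- slot_end (a point): As point slot, 60 mm farther in, at the solid end stop. The slot's floor runs out of the mouth as a flush apron, slot x -45 to 0, 76 wide; from x -24 to 0 it has side guides 8.5 high, 66 apart in front and 60 at the mouth; the lip reaches out 8 mm. A hidden sprung bar in the roof 35 mm in stands 2 mm above the floor: about 10 N of push lifts it. Home, 20 mm of blade still shows.
- beaker: Bystander, leave alone: clear beaker, 52 mm across, 69 mm high. Origin: centre of its underside.
- petri: Bystander, leave alone: white petri dish, 59 mm across, 15 mm high. Origin: centre of its underside.
- syringe: Bystander, leave alone: clear syringe lying down, 85 mm long. Origin: centre of its underside.
- marker: Bystander, leave alone: white marker pen with red cap lying down, 135 mm long. Origin: centre of its underside.
- bottle: Bystander, leave alone: small clear bottle with red cap, 56 mm across, 119 mm high. Origin: centre of its underside.
- tweezers: Bystander, leave alone: metal tweezers lying flat, 120 mm long. Origin: centre of its underside.

How it is judged (in metres and radians):
At the end, for the whole second after the job is handed in: The scraper lies at rest in the slot, wherever the sheath then stands on its rail, handle side up and in line with it (within 0.10 rad), its leading edge within 3 mm of the end stop (x of scraper_tip in the frame of slot between 0.057 and 0.064 m and y of scraper_tip in the frame of slot between -0.024 and 0.024 m and z of scraper_tip in the frame of slot between -0.003 and 0.005 m and z of scraper_grip in the frame of slot above 0.001 m and angle between the x axis of scraper and the x axis of slot, either way round below 0.1 rad and angle between the z axis of scraper and the z axis of slot, either way round below 0.1 rad and linear speed of scraper below 0.02 m/s); the robot touches nothing.
It fails at once if the scraper is rammed against the dock (contact force over 60 N) (contact force between scraper and dock above 60 N).
It fails at once if another thing on the bench is moved more than 20 mm (distance of any of beaker, petri, syringe, marker, bottle, tweezers from where it was at the start of the episode above 0.02 m).
It also fails if it takes over 48 s, if anything falls off the work surface, if the arm or the gripper's body presses on something with over 40 N, if the wrist force passes 120 N, or if a joint passes its speed limit or range.

## Working session

There is one attempt and no reset: what is moved stays moved. The work goes in short steps, each a Python script; the robot and the scene stay as the last script left them, time stands still between calls to the robot, and variables do not carry over. Pictures are saved under pics/ and viewed, and the job is handed in when it is done.

```bash
mkdir -p pics; python3 - <<'E'
from station import r
import cv2,numpy as np,pickle
for n in("side","top"):
    s=r.snapshot(n); cv2.imwrite(f"pics/{n}0.png",s["frame"][:,:,::-1]); pickle.dump(s,open(f"{n}0.pkl","wb"))
    print(n,s["fx"],s["fy"],s["cx"],s["cy"],np.round(s["R"],4).tolist(),s["t"], "cam",-np.array(s["R"]).T@np.array(s["t"]))
print(r.sense())
E
```

```text
side 409.3382633618871 409.3382633618871 281.5948409445548 210.30707601863833 [[0.8882, -0.4594, -0.005], [-0.2167, -0.4093, -0.8863], [0.4051, 0.7883, -0.463]] [-0.53227061  0.13936193  0.7648732 ] cam [ 0.19312261 -0.79045683  0.47502254]
top 510.8066381470723 510.8066381470723 284.73868412638626 212.7476161012313 [[-0.0101, -0.9999, 0.009], [-0.9962, 0.0093, -0.0861], [0.086, -0.0098, -0.9962]] [-0.12574347  0.55851934  1.12864679] cam [ 0.45810727 -0.11989021  1.17361107]
{'clock': 0.1, 'joints': array([ 6.03484412e+01,  5.25803036e+00,  7.05717648e+01, -9.16417744e-04,
        1.04265248e+02, -3.24843385e+00]), 'joint_vel': array([-0.00432661, -0.15636678, -0.18120362,  0.03103728,  0.02828969,
       -0.02378385]), 'joint_torque': array([ 2.78508945e-03, -4.47857022e+01, -4.07569027e+01,  6.99342904e-02,
        2.84374331e-02, -8.50337256e-05]), 'tcp_pos': array([0.26684165, 0.53746355, 0.40365936]), 'orientation': array([-1.79905059e+02, -4.49855148e-03,  1.53596646e+02]), 'contact_force': array([-0.00160287,  0.52140113,  0.11293735]), 'torque': array([0.00479806, 0.01745379, 0.03234051]), 'opening': 0.087589258770072}
```

View pics/side0.png

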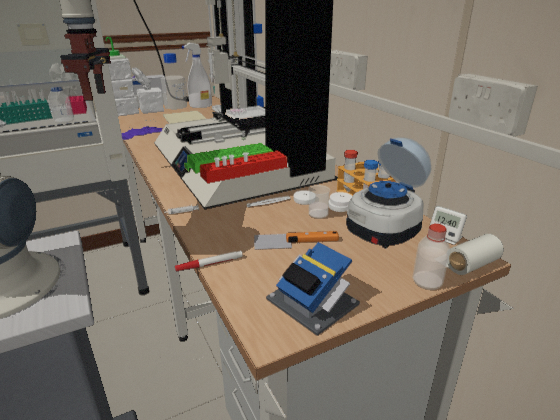

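View pics/top0.png

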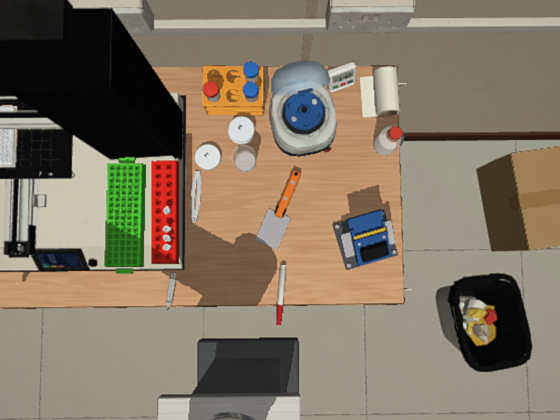

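```bash
python3 - <<'E'
import cv2
t=cv2.imread("pics/top0.png");s=cv2.imread("pics/side0.png")
a=cv2.resize(t[150:290,240:420],None,fx=4.2,fy=4.2,interpolation=2);cv2.imwrite("pics/topz.png",a)
b=cv2.resize(s[220:330,240:370],None,fx=5,fy=5,interpolation=2);cv2.imwrite("pics/sidez.png",b)
E
```

```text
(no output)
```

View pics/topz.png

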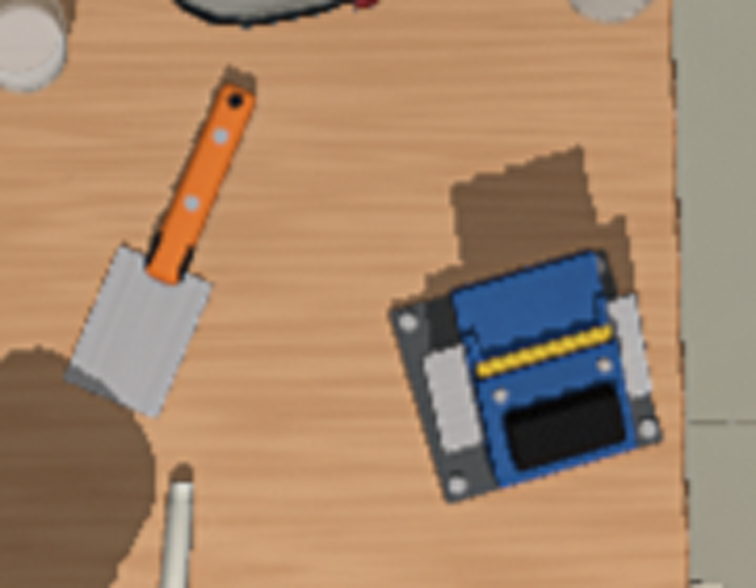

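View pics/sidez.png

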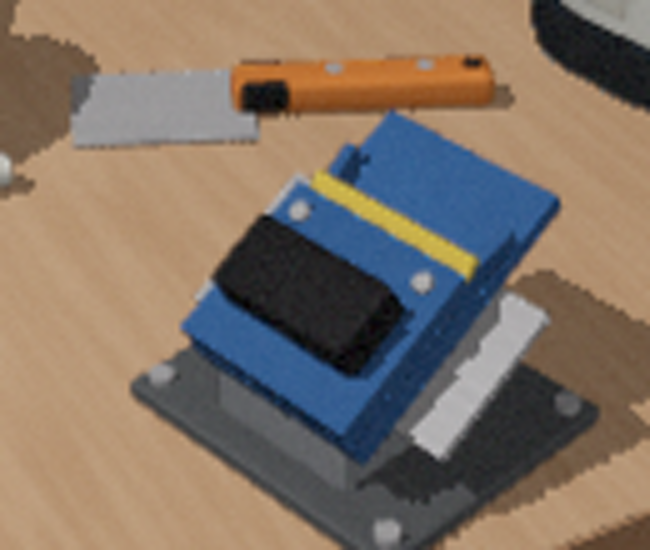

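```bash
cat > h.py <<'E'
import numpy as np,cv2,pickle
def ray(s,uv):
    R=np.array(s["R"]);t=np.array(s["t"]);d=R.T@np.array([(uv[0]-s["cx"])/s["fx"],(uv[1]-s["cy"])/s["fy"],1.]);return -R.T@t,d/np.linalg.norm(d)
def onz(s,uv,z):
    c,d=ray(s,uv);return c+d*(z-c[2])/d[2]
def tri(s1,u1,s2,u2):
    c1,d1=ray(s1,u1);c2,d2=ray(s2,u2)
    k=np.linalg.lstsq(np.stack([d1,-d2],1),c2-c1,rcond=None)[0]
    a,b=c1+k[0]*d1,c2+k[1]*d2;return (a+b)/2,np.linalg.norm(a-b)
def proj(s,X):
    p=np.array(s["R"])@X+np.array(s["t"]);return p[0]/p[2]*s["fx"]+s["cx"],p[1]/p[2]*s["fy"]+s["cy"]
def mask(s,lo,hi,roi):
    h=cv2.cvtColor(np.ascontiguousarray(s["frame"]),cv2.COLOR_RGB2HSV);m=cv2.inRange(h,np.array(lo),np.array(hi))
    z=np.zeros_like(m);x0,y0,x1,y1=roi;z[y0:y1,x0:x1]=m[y0:y1,x0:x1];return z
E
python3 - <<'E'
from h import *
T=pickle.load(open("top0.pkl","rb"));S=pickle.load(open("side0.pkl","rb"))
np.set_printoptions(precision=4,suppress=True)
def big(m):
    c=max(cv2.findContours(m,0,1)[0],key=cv2.contourArea);return c
rois={"T":(240,150,420,290),"S":(240,220,370,330)}
for nm,s in(("T",T),("S",S)):
    for col,lo,hi in(("orange",(5,150,120),(18,255,255)),("blue",(100,130,60),(120,255,255)),("yellow",(20,140,130),(32,255,255)),("steel",(0,0,120),(179,45,210))):
        m=mask(s,lo,hi,rois[nm]);c=big(m);rc=cv2.minAreaRect(c)
        print(nm,col,cv2.contourArea(c),"rect",np.round(cv2.boxPoints(rc),1).tolist(),"poly",cv2.approxPolyDP(c,2,True)[:,0].tolist())
        if nm=="T" and col in("orange","steel","yellow"):
            z={"orange":.018,"steel":.0035,"yellow":.075}[col]
            print("   world",[onz(s,p,z)[:2].round(4).tolist() for p in cv2.boxPoints(rc)], onz(s,rc[0],z))
E
```

```text
T orange 388.5 rect [[273.5, 214.3000030517578], [292.5, 168.60000610351562], [301.29998779296875, 172.1999969482422], [282.20001220703125, 217.89999389648438]] poly [[296, 170], [292, 171], [275, 214], [280, 217], [300, 175]]
   world [[0.5546, -0.1056], [0.6592, -0.1501], [0.6506, -0.17], [0.5461, -0.1254]] [ 0.6024 -0.1377  0.018 ]
T blue 831.5 rect [[350.70001220703125, 241.1999969482422], [385.8999938964844, 230.6999969482422], [393.20001220703125, 255.1999969482422], [358.0, 265.6000061035156]] poly [[386, 231], [353, 241], [359, 265], [391, 255]]
T yellow 68.0 rect [[353.3999938964844, 235.89999389648438], [384.70001220703125, 226.89999389648438], [385.6000061035156, 230.0], [354.29998779296875, 238.89999389648438]] poly [[385, 228], [354, 238]]
   world [[0.5015, -0.278], [0.5202, -0.346], [0.5136, -0.3477], [0.495, -0.2797]] [ 0.5076 -0.3128  0.075 ]
T steel 2285.0 rect [[400.0, 150.0], [419.0, 150.0], [419.0, 289.0], [400.0, 289.0]] poly [[401, 150], [403, 263], [407, 288], [405, 289], [419, 289], [419, 150]]
   world [[0.7032, -0.4013], [0.7029, -0.4457], [0.3821, -0.4351]
[... 439 characters left out ...]
6.29998779296875], [316.0, 233.0], [351.8999938964844, 260.5], [311.1000061035156, 313.79998779296875]] poly [[319, 243], [309, 249], [307, 254], [334, 269], [336, 274], [333, 277], [299, 257], [294, 263], [321, 281], [316, 290], [309, 295], [283, 277], [277, 284], [280, 290], [300, 301], [312, 312], [351, 261]]
S yellow 85.5 rect [[302.1000061035156, 256.6000061035156], [303.79998779296875, 253.60000610351562], [334.8999938964844, 271.3999938964844], [333.20001220703125, 274.3999938964844]] poly [[303, 255], [334, 273]]
S steel 406.5 rect [[254.0, 234.0], [291.0, 234.0], [291.0, 248.0], [254.0, 248.0]] poly [[254, 243], [255, 248], [291, 247], [290, 243], [285, 241], [285, 234], [258, 235]]
```

```bash
python3 - <<'E'
from h import *
T=pickle.load(open("top0.pkl","rb"));S=pickle.load(open("side0.pkl","rb"))
np.set_printoptions(precision=4,suppress=True)
P={"apL":((347.6,219.6),(318.2,242.5)),"apR":((383.6,209.3),(352,260.6)),"lipL":((354,237.3),(302.8,254.8)),"lipR":((385.3,228.4),(334.3,273.)),
"scrL":((337.1,226.7),(272.3,294.8)),"scrM":((348.8,265.5),(317.3,326.2)),"scrR":((394.3,252.1),(353.6,300.9))}
for k,(a,b) in P.items(): 
    print(k,*tri(T,a,S,b))
L,R=onz(T,P["apL"][0],.0865),onz(T,P["apR"][0],.0865);d=R-L;print("apron",L,R,np.linalg.norm(d),"slot dir yaw",np.degrees(np.arctan2(d[1],d[0]))-90)
# apron mask line fits in top
m=mask(T,(100,110,50),(122,255,255),(240,150,420,290));m[236:]=0
# front edge: first blue row per column
c,rw=[],[]
for u in range(351,381):
    v=np.where(m[:,u])[0]
    if len(v):c.append(u);rw.append(v[0])
p=np.polyfit(c,rw,1);print("front edge",p,rw)
for v in range(221,228):
    u=np.where(m[v])[0];print(v,u.min(),u.max())
# dark base plate
h=cv2.cvtColor(T["frame"],cv2.COLOR_RGB2GRAY)
# blade
m=mask(T,(0,0,110),(179,60,255),(250,200,300,252))
cs=max(cv2.findContours(m,0,1)[0],key=cv2.contourArea);rc=cv2.minAreaRect(cs)
W=np.array([onz(T,q,.0035)[:2] for q in cv2.boxPoints(rc)]);print("blade",rc,W,np.linalg.norm(np.diff(W,axis=0),axis=1),W.mean(0))
E
```

```text
apL [ 0.5363 -0.2652  0.0834] 0.00030758533418783726
apR [ 0.5564 -0.3419  0.0848] 0.0026877628929949608
lipL [ 0.4978 -0.2786  0.0771] 0.001334795370377962
lipR [ 0.5168 -0.347   0.0761] 0.00023653601741713528
scrL [ 0.4941 -0.2417 -0.0294] 0.07201568701284033
scrM [ 0.4697 -0.3044 -0.0534] 0.07883421357903116
scrR [ 0.4907 -0.3866  0.0567] 0.05990523237233243
apron [ 0.536  -0.2647  0.0865] [ 0.5574 -0.3423  0.0865] 0.0805164581479781 slot dir yaw -164.6049092946002
front edge [ -0.291  320.5568] [np.int64(218), np.int64(218), np.int64(218), np.int64(218), np.int64(217), np.int64(217), np.int64(217), np.int64(216), np.int64(216), np.int64(216), np.int64(216), np.int64(215), np.int64(215), np.int64(215), np.int64(214), np.int64(214), np.int64(214), np.int64(213), np.int64(213), np.int64(213), np.int64(213), np.int64(212), np.int64(212), np.int64(212), np.int64(211), np.int64(211), np.int64(211), np.int64(211), np.int64(210), np.int64(210)]
221 347 383
222 348 383
223 348 383
224 348 383
225 349 384
226 349 384
227 349 380
blade ((272.4482727050781, 228.62069702148438), (24.422998428344727, 34.92751693725586), 23.198589324951172) [[ 0.4975 -0.0612]
 [ 0.571  -0.0932]
 [ 0.5483 -0.1446]
 [ 0.475  -0.1124]] [0.0802 0.0562 0.0801] [ 0.5229 -0.1029]
```

```bash
cat >> h.py <<'E'
from scipy.spatial.transform import Rotation as Ro
def u(a):
    a=np.array(a,float);return a/np.linalg.norm(a)
SC_O=np.array([.5595,-.1189,0.]);SC_YAW=156.45
GB=.048   # grip distance behind scraper origin
GZ=.022   # grasp point height above underside
M=np.array([.5081,-.3133,.064]);DY=-164.4   # slot mouth, yaw of slot x (horizontal)
def scrR(yaw): return Ro.from_euler('z',yaw,degrees=True).as_matrix()
def slotR(yaw=DY): return Ro.from_euler('zy',[0,30],degrees=True).as_matrix() if 0 else (Ro.from_euler('z',yaw,degrees=True)*Ro.from_euler('y',30,degrees=True)).as_matrix()
def toolR(Rs,sgn): # columns x,y,z of the tool when it grips a scraper with axes Rs
    return np.stack([-sgn*Rs[:,0],sgn*Rs[:,1],-Rs[:,2]],1)
def rpy(R): return Ro.from_matrix(R).as_euler('xyz',degrees=True)
def tcp_for(O,Rs,sgn,gb=GB,gz=GZ): # scraper origin O -> tcp pos, rpy
    Rt=toolR(Rs,sgn);g=O+Rs@np.array([-gb,0,gz]);return g-.163*Rt[:,2],rpy(Rt)
E
python3 - <<'E'
from h import *
from station import r
np.set_printoptions(precision=3,suppress=True)
Rs=slotR();print(Rs)
for sgn in(1,-1):
    p,o=tcp_for(SC_O,scrR(SC_YAW),sgn);print(sgn,p,o,r.inverse_kinematics(p,o))
    for x in(-.06,-.03,0,.06):
        O=M+Rs@np.array([x-.08,0,0]);p,o=tcp_for(O,Rs,sgn);print(x,p,o,r.inverse_kinematics(p,o))
T=pickle.load(open("top0.pkl","rb"));S=pickle.load(open("side0.pkl","rb"))
print("bottle",tri(T,(396,132),S,(437,229)),"centrifuge front",onz(T,(303,153),.05))
E
```

```text
[[-0.834  0.269 -0.482]
 [-0.233 -0.963 -0.134]
 [-0.5    0.     0.866]]
1 [ 0.604 -0.138  0.185] [180.     0.   -23.55] [-16.035  11.96   85.582  -0.     82.458  97.515]
-0.06 [ 0.576 -0.294  0.318] [180.  -30.   15.6] [-35.93    3.687  83.146  23.936  74.768  35.885]
-0.03 [ 0.551 -0.301  0.303] [180.  -30.   15.6] [-37.973   1.384  87.045  24.721  74.154  33.271]
0 [ 0.526 -0.308  0.288] [180.  -30.   15.6] [-40.134  -0.756  90.728  25.504  73.674  30.553]
0.06 [ 0.476 -0.322  0.258] [180.  -30.   15.6] [-44.828  -4.53   97.478  27.035  73.084  24.787]
-1 [ 0.604 -0.138  0.185] [180.     0.   156.45] [-16.035  11.96   85.582   0.     82.458 -82.485]
-0.06 [ 0.576 -0.294  0.318] [-180.    30.  -164.4] [ -35.93     3.687   83.146   23.936   74.768 -144.115]
-0.03 [ 0.551 -0.301  0.303] [-180.    30.  -164.4] [ -37.973    1.384   87.045   24.721   74.154 -146.729]
0 [ 0.526 -0.308  0.288] [-180.    30.  -164.4] [ -40.134   -0.756   90.728   25.504   73.674 -149.447]
0.06 [ 0.476 -0.322  0.258] [-180.    30.  -164.4] None
bottle (array([ 0.717, -0.366,  0.114]), np.float64(0.003094828649744762)) centrifuge front [ 0.688 -0.173  0.05 ]
```

```bash
python3 - <<'E'
from h import *
from station import r
np.set_printoptions(precision=3,suppress=True)
p,o=tcp_for(SC_O,scrR(SC_YAW),1)
r.reach([.2,.37,.42],[180,0,120]); r.reach([.42,-.1,.40],o); print(r.sense()["clock"])
r.reach(p+[0,0,.07],o)
s=r.sense();print(s["clock"],s["tcp_pos"],s["contact_force"])
for n in("side","top"):
    q=r.snapshot(n); cv2.imwrite(f"pics/{n}1.png",q["frame"][:,:,::-1])
a=cv2.imread("pics/side1.png")[150:300,220:420]; cv2.imwrite("pics/side1z.png",cv2.resize(a,None,fx=4,fy=4))
E
```

```text
2.7333
3.675 [ 0.603 -0.138  0.256] [-0.13  -0.417  0.351]
```

View pics/side1z.png

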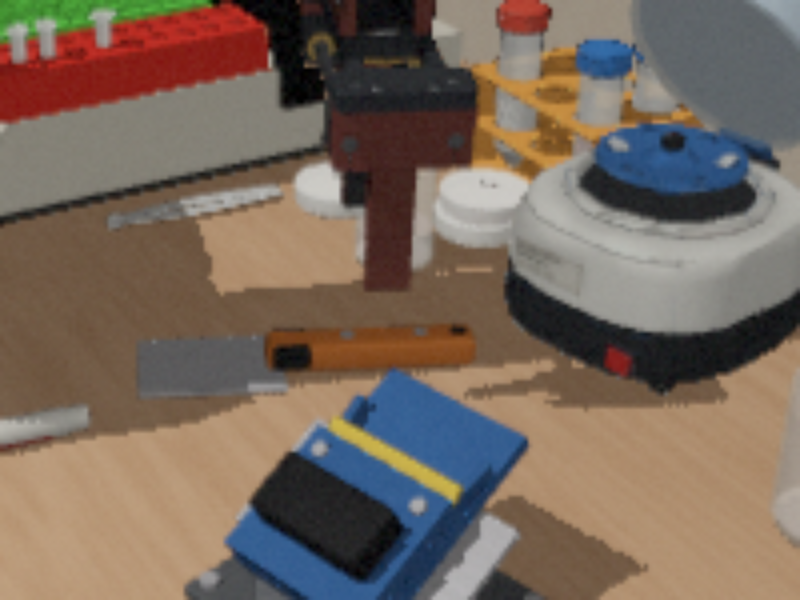

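View pics/top1.png

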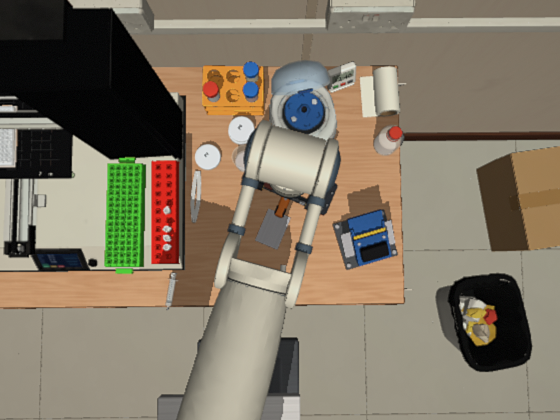

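The gripper stands over the handle (side zoom, about (390,280) above the handle at (370,345)) and is clear of the centrifuge. Next I descend, grip and lift.

```bash
python3 - <<'E'
from h import *
from station import r
np.set_printoptions(precision=4,suppress=True)
p,o=tcp_for(SC_O,scrR(SC_YAW),1)
r.servo_line(p+[0,0,.015],speed=.08)
r.servo_line(p,speed=.03)
s=r.sense();print(s["clock"],s["tcp_pos"]-p,s["contact_force"])
r.grab(45); s=r.sense();print("opening",s["opening"],s["tcp_pos"]-p,s["contact_force"])
r.servo_line(p+[0,0,.10],speed=.12);r.wait(.1)
s=r.sense();print(s["clock"],s["opening"],s["contact_force"])
# pre-insertion above the apron
Rs=slotR();O=M+Rs@np.array([-.03-.08,0,.05]);q,oo=tcp_for(O,Rs,1)
r.reach(q,oo);r.wait(.2)
s=r.sense();print(s["clock"],s["opening"],s["contact_force"],s["torque"],s["tcp_pos"]-q)
for n in("side","top"):
    w=r.snapshot(n); cv2.imwrite(f"pics/{n}2.png",w["frame"][:,:,::-1]);pickle.dump(w,open(f"{n}2.pkl","wb"))
a=cv2.imread("pics/side2.png")[180:330,240:440]; cv2.imwrite("pics/side2z.png",cv2.resize(a,None,fx=4,fy=4))
a=cv2.imread("pics/top2.png")[150:290,240:420]; cv2.imwrite("pics/top2z.png",cv2.resize(a,None,fx=4.2,fy=4.2))
E
```

```text
5.2667 [-0.      0.     -0.0001] [-0.0186  0.6462 -0.2987]
opening 0.021612917798512328 [0.     0.0001 0.    ] [-0.1094 -0.3749 -0.0161]
7.375 0.021547433612963473 [ 0.4396  0.1301 -2.7481]
8.6167 0.021718676045087787 [-0.3389 -0.3824 -2.2293] [-0.1114  0.5139  0.0871] [ 0.0006  0.0008 -0.0006]
```

View pics/side2z.png

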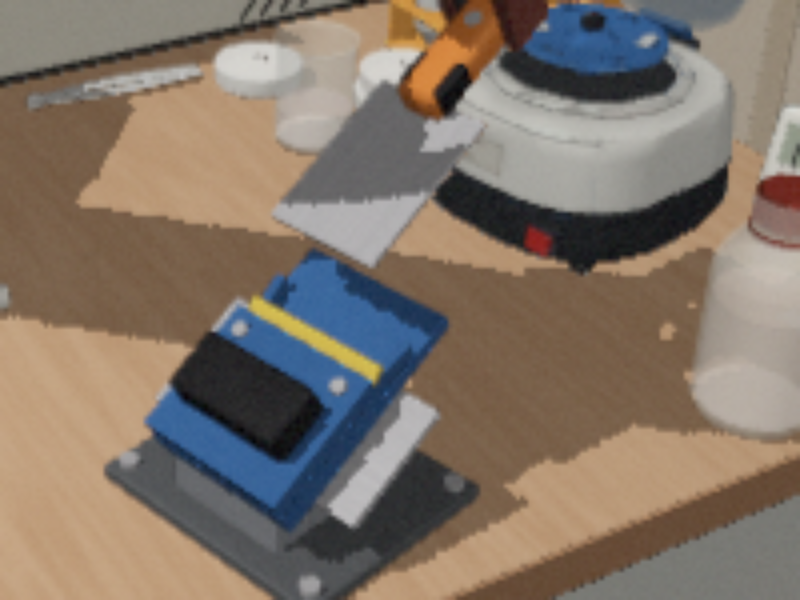

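View pics/top2z.png

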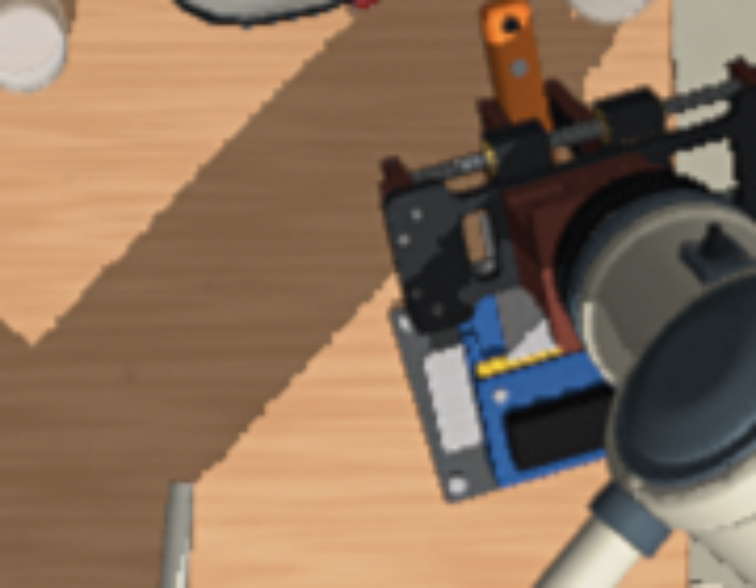

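```bash
python3 - <<'E'
from h import *
S=pickle.load(open("side2.pkl","rb"))
Rs=slotR()
for y in(.028,-.028):
  for z in (.05,.0535): print(y,z,proj(S,M+Rs@np.array([-.03,y,z])))
print("apron corners", [proj(S,M+Rs@np.array([-.045,y,0])) for y in(.038,-.038)])
for a in(.001,): print("d/1mm y",np.array(proj(S,M+Rs@np.array([-.03,.001,.05])))-proj(S,M+Rs@np.array([-.03,0,.05])),"z",np.array(proj(S,M+Rs@np.array([-.03,0,.051])))-proj(S,M+Rs@np.array([-.03,0,.05])),"x",np.array(proj(S,M+Rs@np.array([-.029,0,.05])))-proj(S,M+Rs@np.array([-.03,0,.05])))
E
```

```text
0.028 0.05 (np.float64(333.3667258562535), np.float64(246.9872761202891))
0.028 0.0535 (np.float64(332.74334024503673), np.float64(245.7798038511766))
-0.028 0.05 (np.float64(307.8476990814852), np.float64(233.81275563691378))
-0.028 0.0535 (np.float64(307.16577838447824), np.float64(232.62226041404836))
apron corners [(np.float64(351.74144830663613), np.float64(259.0016941814289)), (np.float64(318.0423458118589), np.float64(241.43335255783126))]
d/1mm y [0.45580191 0.2353135 ] z [-0.18657624 -0.34178818] x [-0.3704729  0.4541079]
```

```bash
cat >> h.py <<'E'
def goto(r,x,y,z,speed=.05,Rs=None):
    Rs=slotR() if Rs is None else Rs
    q,o=tcp_for(M+Rs@np.array([x-.08,y,z]),Rs,1);r.servo_line(q,o,speed=speed)
def fs(r,b=0):
    return slotR().T@np.array(r.sense()["contact_force"])-b
E
python3 - <<'E'
from h import *
from station import r
np.set_printoptions(precision=2,suppress=True)
goto(r,-.03,0,.010,.06);r.wait(.3)
b=np.mean([fs(r) for _ in range(3)],0);np.save("bias.npy",b);print("bias",b,r.sense()["clock"])
z=.010
while z>-.008:
    z-=.0007;goto(r,-.03,0,z,.02);r.wait(.05);f=fs(r,b);print(round(z*1e3,1),f,end=" | ")
    if np.linalg.norm(f)>3:break
s=r.sense();print(s["clock"],s["opening"],z)
w=r.snapshot("side");cv2.imwrite("pics/side3.png",cv2.resize(w["frame"][200:320,250:410,::-1],None,fx=5,fy=5))
E
```

```text
bias [ 1.59 -0.24 -1.83] 9.8333
9.3 [-0.9   0.71  0.18] | 8.6 [-0.57 -0.13  0.31] | 7.9 [-1.36 -0.12  0.15] | 7.2 [-1.56  0.4   0.55] | 6.5 [-0.82  0.14  0.13] | 5.8 [-0.34  0.25  0.52] | 5.1 [-1.36 -0.29 -0.41] | 4.4 [-0.5   0.51  0.5 ] | 3.7 [-0.36  0.32  0.51] | 3.0 [-1.55 -0.79  0.26] | 2.3 [-1.53  0.77  0.25] | 1.6 [-0.13  0.37  0.  ] | 0.9 [-0.47  0.7   0.47] | 0.2 [-1.02 -0.15  0.43] | -0.5 [-0.1   0.08 -0.  ] | -1.2 [-0.5   0.3   0.32] | -1.9 [-1.71 -0.25  2.36] | -2.6 [-0.62 -0.26  3.96] | 15.2333 0.02194979916120082 -0.0025999999999999986
```

View pics/side3.png

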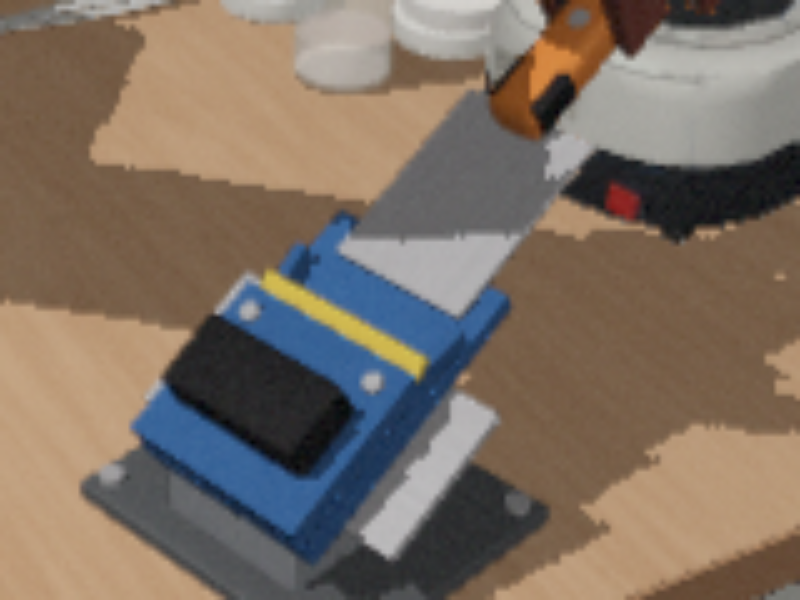

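```bash
cat > adv.py <<'E'
from h import *
from station import r
import sys
np.set_printoptions(precision=1,suppress=True)
def adv(x,x1,y,z,step,fmax,speed=.03):
    b=np.load("bias.npy")
    while x<x1-1e-6:
        x=min(x+step,x1);goto(r,x,y,z,speed);r.wait(.03);f=fs(r,b);print(round(x*1e3,1),round(y*1e3,1),f,end=" | ")
        if abs(f[0])>fmax or abs(f[1])>8 or abs(f[2])>9:print("STOP");break
        if f[1]>2: y+=.0004
        if f[1]<-2: y-=.0004
        if f[2]>4: z+=.0003
        if f[2]<-4: z-=.0003
    s=r.sense();print("\nend",x,y,z,s["clock"],s["opening"],s["tcp_pos"]);return x,y,z
E
python3 - <<'E'
from adv import *
goto(r,-.03,0,-.0013,.02)
adv(-.03,.022,0,-.0013,.002,6)
w=r.snapshot("side");cv2.imwrite("pics/side4.png",cv2.resize(w["frame"][200:320,250:410,::-1],None,fx=5,fy=5))
E
```

```text
-28.0 0.0 [-0.7 -0.1  1.3] | -26.0 0.0 [-0.3  0.6  1.3] | -24.0 0.0 [0.4 0.9 0.8] | -22.0 0.0 [0.2 0.3 0.7] | -20.0 0.0 [-0.2  0.8  1.1] | -18.0 0.0 [0.1 0.3 0.6] | -16.0 0.0 [-0.2 -0.2  1.1] | -14.0 0.0 [0.4 0.4 0.4] | -12.0 0.0 [0.  1.1 0.7] | -10.0 0.0 [ 0.7 -0.   0.1] | -8.0 0.0 [-0.1  0.6  0.9] | -6.0 0.0 [0.  0.6 1.3] | -4.0 0.0 [-0.7 -0.4  1.8] | -2.0 0.0 [-0.9  0.7  1.1] | 0.0 0.0 [ 0.4 -0.   0.9] | 2.0 0.0 [-0.5  0.3  1.6] | 4.0 0.0 [0.2 0.4 1. ] | 6.0 0.0 [ 0.7 -0.1  0.9] | 8.0 0.0 [-0.8  0.1  1.8] | 10.0 0.0 [-0.1  0.9  1.9] | 12.0 0.0 [0.3 0.6 1.8] | 14.0 0.0 [-0.7  0.6  2.3] | 16.0 0.0 [-0.6 -0.4  2. ] | 18.0 0.0 [-0.2 -0.4  1.5] | 20.0 0.0 [-1.   0.3  1.9] | 22.0 0.0 [-0.1  0.2  1.2] | 
end 0.022 0 -0.0013 22.9 0.02150090488645126 [ 0.5 -0.3  0.3]
```

View pics/side4.png

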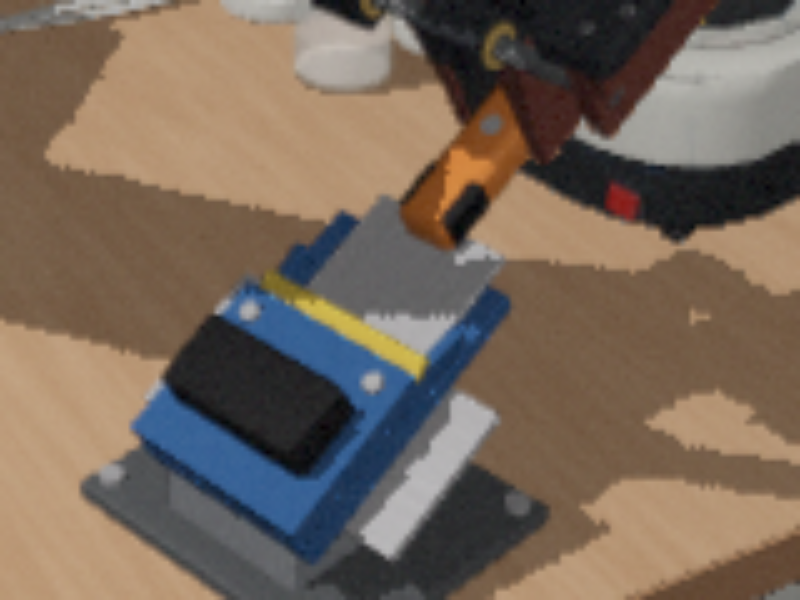

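The blade has entered under the yellow lip (zoom (345,320)) with almost no force. Next comes pushing it past the retainer to the end stop.

```bash
python3 - <<'E'
from adv import *
x,y,z=adv(.022,.054,0,-.0013,.002,20)
if x>.0539: x,y,z=adv(x,.066,y,z,.001,17,.02)
w=r.snapshot("side");cv2.imwrite("pics/side5.png",cv2.resize(w["frame"][200:320,250:410,::-1],None,fx=5,fy=5));pickle.dump(w,open("side5.pkl","wb"))
E
```

```text
24.0 0.0 [-1.   1.   2.7] | 26.0 0.0 [-0.7 -0.1  2.1] | 28.0 0.0 [-0.6 -0.4  1.9] | 30.0 0.0 [-6.9  0.   0.5] | 32.0 0.0 [-5.8  0.5  1. ] | 34.0 0.0 [-5.6 -0.6  3. ] | 36.0 0.0 [-4.7 -0.1  3.3] | 38.0 0.0 [-5.2  0.2  4.3] | 40.0 0.0 [-5.1  0.6  2.3] | 42.0 0.0 [-4.5  1.   2.6] | 44.0 0.0 [-5.2  0.3  1.1] | 46.0 0.0 [-4.  -0.2  0.3] | 48.0 0.0 [-2.7  0.6  0.9] | 50.0 0.0 [-3.1  1.3  0.1] | 52.0 0.0 [-4.2  0.1 -0.1] | 54.0 0.0 [-3.8  0.  -0.2] | 
end 0.054 0 -0.001 27.4833 0.021876506121433346 [ 0.5 -0.3  0.3]
55.0 0.0 [-4.6  0.5 -0.2] | 56.0 0.0 [-5.4  0.7 -0.6] | 57.0 0.0 [-4.6 -0.1 -0.4] | 58.0 0.0 [-4.   0.7 -0.7] | 59.0 0.0 [-5.4 -0.9 -0.2] | 60.0 0.0 [-9.2 -0.8 -0.2] | 61.0 0.0 [-10.1  -0.6  -0.3] | 62.0 0.0 [-12.9  -2.1  -0.6] | 63.0 -0.4 [-14.9  -1.1  -1.2] | 64.0 -0.4 [-16.4  -1.   -0.5] | 65.0 -0.4 [-19.1  -0.9  -0.6] | STOP

end 0.065 -0.0004 -0.001 30.6 0.021909128939405446 [ 0.5 -0.3  0.3]
```

View pics/side5.png

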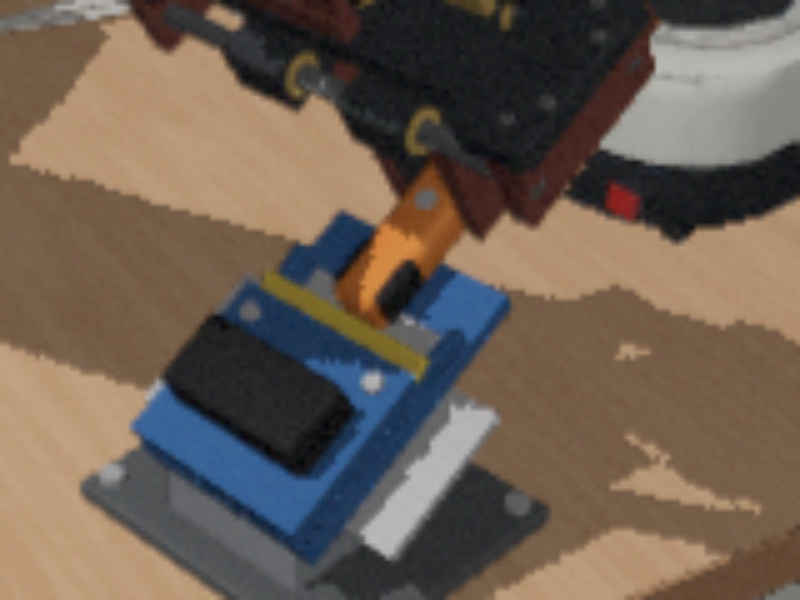

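The force rises linearly from x≈59.5 mm at the arm's own stiffness, so the tip is against the end stop. The handle front sits just at the lip (zoom (365,310)). I'll ease off, release and retreat.

```bash
python3 - <<'E'
from adv import *
b=np.load("bias.npy")
goto(r,.061,-.0004,-.001,.03);r.wait(.1);print(fs(r,b))
r.let_go();print(fs(r,b),r.sense()["opening"],r.sense()["clock"])
goto(r,.061,-.0004,.05,.08);goto(r,.061,-.0004,.13,.15)
r.reach([.36,-.12,.42],[180,0,0])
r.wait(.2);s=r.sense();print(s["clock"],s["contact_force"])
for n in("side","top"):
    w=r.snapshot(n);pickle.dump(w,open(n+"6.pkl","wb"))
    c=w["frame"][200:320,250:410] if n=="side" else w["frame"][150:290,240:420]
    cv2.imwrite(f"pics/{n}6.png",cv2.resize(c[:,:,::-1],None,fx=4.4,fy=4.4,interpolation=2))
E
```

```text
[-10.6   0.4  -1.1]
[-1.1  0.6  1.2] 0.08772931394346728 32.1417
34.75 [-0.   0.9  0.2]
```

View pics/side6.png

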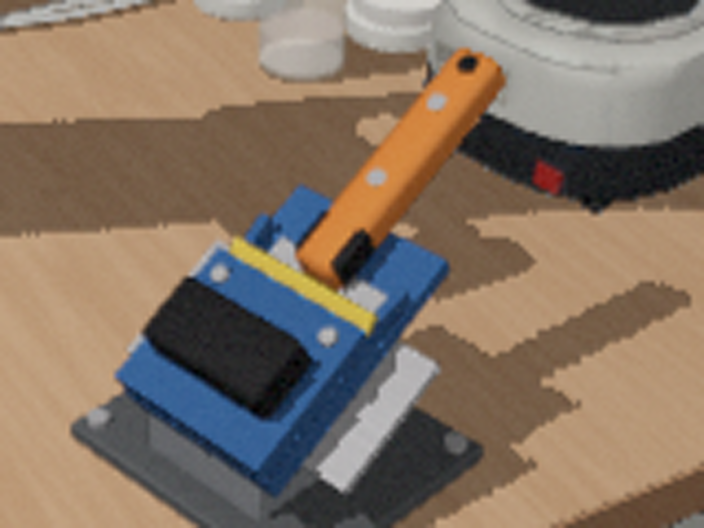

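View pics/top6.png

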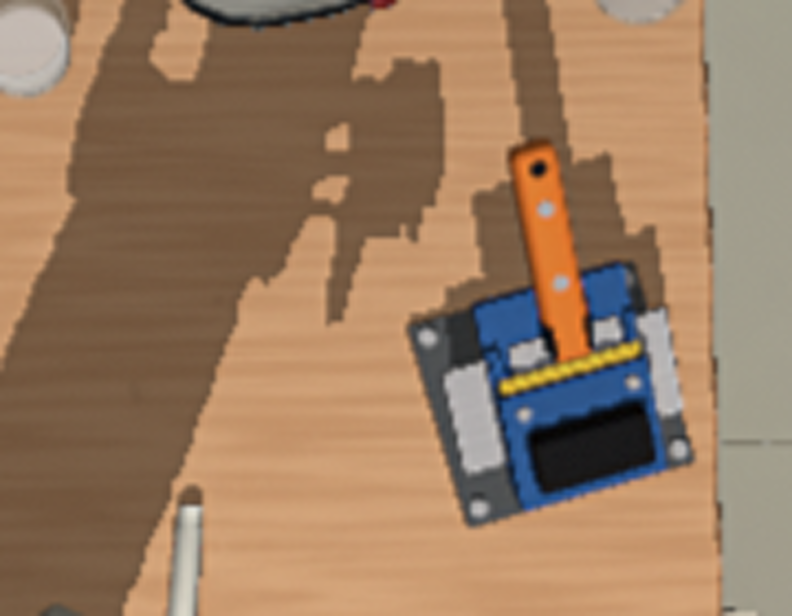

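```bash
python3 - <<'E'
from h import *
T=pickle.load(open("top6.pkl","rb"));S=pickle.load(open("side6.pkl","rb"))
np.set_printoptions(precision=4,suppress=True)
f=lambda p,o:(p[0]/4.4+o[0]-.4,p[1]/4.4+o[1]-.4)
Rs=slotR();Q=[]
for a,b in(((538,168),(467,63)),((545,209),(436,102)),((561,283),(376,177))):
    X,e=tri(T,f(a,(240,150)),S,f(b,(250,200)));Q.append(X);print(X,e,"slot",Rs.T@(X-M))
d=u(Q[2]-Q[0]);print("axis in slot",Rs.T@d)
m=mask(T,(5,150,120),(18,255,255),(300,150,420,290));c=max(cv2.findContours(m,0,1)[0],key=cv2.contourArea)
# expected handle corners, home
for x,y in((-.125,.011),(-.125,-.011),(-.010,.011),(-.010,-.011)):print("exp",np.round(proj(T,M+Rs@np.array([x,y,.0167])),1))
print(cv2.boxPoints(cv2.minAreaRect(c)))
T0=pickle.load(open("top0.pkl","rb"))
d=cv2.absdiff(T["frame"],T0["frame"]).max(2);print([ (n,int(d[y0:y1,x0:x1].max())) for n,(x0,y0,x1,y1) in dict(bottle=(374,125,404,155),petri=(226,114,256,143),beaker=(234,146,257,172),marker=(272,262,290,326),syringe=(163,270,180,310),tweez=(188,168,203,222)).items()])
E
```

```text
[ 0.5971 -0.2884  0.1374] 0.0005367620130078015 slot [-0.1167 -0.      0.0173]
[ 0.5794 -0.2931  0.1266] 3.1994145931985225e-05 slot [-0.0954 -0.0003  0.0171]
[ 0.5459 -0.3031  0.107 ] 0.00040873327364852066 slot [-0.0554  0.0003  0.0177]
axis in slot [1.     0.0059 0.0062]
exp [366.2 182.7]
exp [355.9 185.7]
exp [375.2 230.9]
exp [365.4 233.8]
[[355.077  184.3846]
 [365.6539 182.2692]
 [375.2692 230.3461]
 [364.6923 232.4615]]
[('bottle', 4), ('petri', 5), ('beaker', 4), ('marker', 152), ('syringe', 98), ('tweez', 4)]
```

```bash
python3 - <<'E'
from h import *
T0=pickle.load(open("top0.pkl","rb"));T=pickle.load(open("top6.pkl","rb"))
for p in((235,100),(220,136),(192,204)):
    X=onz(T0,(p[0]/4.2+239.6,p[1]/4.2+149.6),.018);print(scrR(SC_YAW).T@(X-SC_O))
cv2.imwrite("pics/topf.png",np.vstack([T0["frame"][230:340,130:420],T["frame"][230:340,130:420]])[:,:,::-1].repeat(2,0).repeat(2,1))
E
```

```text
[-0.09620362 -0.00048255  0.018     ]
[-0.07479043 -0.00030394  0.018     ]
[-0.03459115  0.00019824  0.018     ]
```

View pics/topf.png

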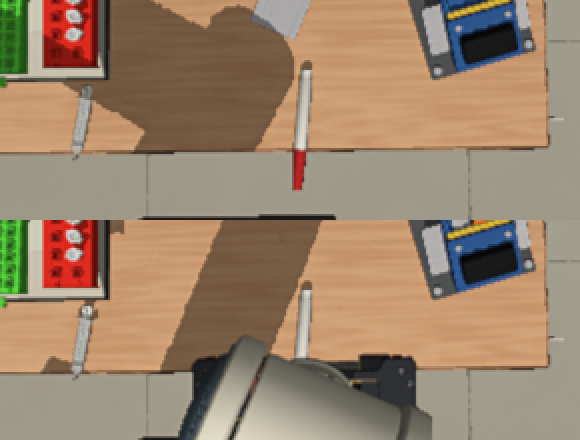

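```bash
python3 -c "
from station import r
print(r.sense()['clock'],r.sense()['contact_force']);print(r.hand_in())"
```

```text
34.85 [-1.09283293  0.87976154 -0.47015944]
the job is handed in; nothing more can be done
None
```

The scraper is in its sheath dock, pushed home and released, and the job was handed in at about 35 s of the 48 s allowed. No verdict was reported.

- **Insertion:** I gripped the handle, lowered the blade onto the apron until I felt contact, and slid it in. It passed the retainer at about 5–7 N of push. I stopped at about 19 N (limit 60 N), once the force had risen steadily from about 59.5 mm.
- **Final position:** With the gripper clear, triangulating the handle rivets put the blade tip at about 59.4 mm in the slot. It was centred to under 1 mm and in line within 0.01 rad, handle side up. The 2 mm camera calibration makes this less certain than the numbers suggest, but it agrees with the force-felt stop.
- **Disagreement:** The apron felt about 1.5 mm lower than my measured slot frame predicted, so I followed the felt height.
- **Bystanders:** The bottle, petri dish, beaker and tweezers looked unchanged from the start. The image check flagged the marker and syringe. In the top picture the syringe is where it was, and the visible part of the marker is too. The parked arm hid the marker's capped end.

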